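# Tip the drained whetstones onto their pads

## Task

Two whetstones were stood on end on the sharpening board to drain, each at one end of its own black rubber pad. With a light push of the fingertips high on its broad face, tip each stone over, in either order, so that it comes down flat and lengthwise on the pad it stands on. Do not pinch, lift or drag the stones, and leave the oil bottle, the wooden handle blank and the marker where they are.

Things in the scene. Friction and masses are not known exactly. Their poses are not given: they have to be found in the camera images.
- board: Fixed plywood sharpening board, 205 (x) x 290 (y) x 10 mm, origin at the centre of its underside on the bench. On it lie two black rubber pads side by side, 3 mm proud, each 92 mm wide along the board's x and 260 mm long along its y. The stones stand at opposite ends of the board (in y), one on each pad; which is on which changes.
- pad_far (a point): Centre of the top face of one rubber pad (the one on the board's +x side), 13 mm above the bench; axes as the board's: y along the pad, z up.
- pad_near (a point): Centre of the top face of the other rubber pad (the board's -x side), 13 mm above the bench; axes as the board's.
- coarse_center (a point): Centre of the larger, coarse whetstone, a block 62 x 180 x 25 mm: own x along its 62 mm width, own y along its length (straight up as it stands), own z through its 25 mm thickness (level, along the pad within about 3 degrees, as it stands). Standing, its top is 90 mm above this point; the free length of its pad is on the side towards the pad's centre.
- coarse_foot (a point): Middle of the lower end face of the larger whetstone, 90 mm below its centre as it stands; axes as above.
- fine_center (a point): Centre of the smaller whetstone (the finishing one), a block 46 x 108 x 22 mm, about 0.26 kg: own x along its 46 mm width, own y along its 108 mm length (straight up as it stands), own z through its 22 mm thickness. Standing, its top is 54 mm above this point. It stands in the same way on the other pad, at the opposite end of the board.
- fine_foot (a point): Middle of the lower end face of the smaller whetstone, 54 mm below its centre as it stands; axes as above.
- coarse: The larger whetstone, about 0.55 kg, loose on its 62 x 25 mm end. Origin in the middle of one broad face (12.5 mm from its centre along own z), axes as for its centre. It passes its balance after its top has moved about 25 mm, with less than 1 N, and then falls by itself.
- fine: The smaller whetstone, about 0.26 kg, loose on its 46 x 22 mm end. Origin in the middle of one broad face (11 mm from its centre along own z), axes as for its centre. It passes its balance after its top has moved about 22 mm, with less than 1 N, and then falls by itself.
- bottle: Bystander: standing amber oil bottle with a red spout, 41 mm across, 126 mm high, beside the board's +y end; origin at the centre of its underside.
- blank: Bystander: pale wooden handle blank, an octagonal bar 23 x 118 x 19 mm lying near the board's -y end, roughly along the board's x; own y along its length, origin at the centre of its underside.
- marker: Bystander: white felt marker with a black cap, 124 x 13 x 14 mm, lying near the board's -x edge, roughly along the board's y; own x along its length, origin at the centre of its underside.
Mind the look-alikes: they are no part of the job. What is shaped like the fine but blue is not meant.

How it is judged (in metres and radians):
At the end, for the whole second after the job is handed in: Each whetstone lies at rest flat on a broad face (within about 4.5 degrees of level) on its pad: its centre within 22 mm of the pad's centreline, neither end more than about 5 mm beyond the pad's ends, its length within 0.2 rad of the pad's. The oil bottle stands upright (((x of coarse_center in the frame of pad_far between -0.022 and 0.022 m and y of coarse_center in the frame of pad_far between -0.045 and 0.045 m) or (x of coarse_center in the frame of pad_near between -0.022 and 0.022 m and y of coarse_center in the frame of pad_near between -0.045 and 0.045 m)) and (angle between coarse_center's own z axis and vertical below 0.08 rad or angle between coarse_center's own z axis and vertical above 3.0616 rad) and angle between the y axis of each of coarse_center, fine_center and the y axis of pad_far, either way round below 0.2 rad and height (world z) of each of coarse_center, fine_center below 0.032 m and linear speed of each of coarse, fine below 0.02 m/s and angular speed of each of coarse, fine below 0.2 rad/s and ((x of fine_center in the frame of pad_far between -0.022 and 0.022 m and y of fine_center in the frame of pad_far between -0.081 and 0.081 m) or (x of fine_center in the frame of pad_near between -0.022 and 0.022 m and y of fine_center in the frame of pad_near between -0.081 and 0.081 m)) and (angle between fine_center's own z axis and vertical below 0.08 rad or angle between fine_center's own z axis and vertical above 3.0616 rad) and angle between bottle's own z axis and vertical below 0.1 rad); the robot touches nothing.
It fails at once if a stone is lifted (its lower end more than about 30 mm off the pad) (height (world z) of any of coarse_foot, fine_foot above 0.045 m).
It fails at once if a stone is carried or dragged away from where it stands (its lower end moves more than 70 mm) (distance of any of coarse_foot, fine_foot from where it was at the start of the episode above 0.07 m).
It fails at once if a stone is pinched or shoved hard (over 18 N from the fingers) (contact force between the fingers and coarse above 18 N or contact force between the fingers and fine above 18 N).
It fails at once if the oil bottle, the handle blank or the marker is moved by more than 15 mm (distance of any of bottle, blank, marker from where it was at the start of the episode above 0.015 m).
It also fails if it takes over 43 s, if anything falls off the work surface, if the arm or the gripper's body presses on something with over 40 N, if the wrist force passes 120 N, or if a joint passes its speed limit or range.

## Robot

A 6-joint arm with a two-finger parallel gripper is mounted at the origin on a cart in front of the work surface, level with it; the furniture and walls round the work are solid. World frame = base frame: x ahead of the robot, y to its left, z up, the work surface at z = 0. Lengths are in m, angles in degrees, forces in N, time in s.
With the tool pointing down it reaches from about 0.375 to 0.9 m from the base axis. Payload 3.1 kg.
Tool frame: the origin (TCP) lies at the very end of the fingers, on their centre line; the grasp point (between the pads) lies 19 mm behind it (grasp_offset is the distance from the TCP to the grasp point, in m); z points along the fingers, y is the direction in which the jaws open and shut (so a half turn about z gives the same grasp; the last joint's range is limited). The gripper opens to 87 mm and grips with 3 to 60 N. Pads are 19 mm wide; open, the fingers measure 117 mm over their backs; the gripper's body (75 mm by 190 mm) begins 51 mm behind the grasp point.
Start: joints at [54.918, 30.224, 82.088, -0, 67.689, -10.227], TCP at [0.263, 0.567, 0.223] pointing down, gripper open.
Joint ranges: [-176.69, 176.69], [-43.24, 126.21], [12.49, 139.97], [-82, 262], [0, 151.66], [-163.58, 163.58]. Speed limits (degrees/s): [159.86, 159.86, 180, 180, 180, 180].

## Interface

Orientations are given as a 3x3 rotation matrix whose columns are the frame's x, y, z axes.
In Python, from rig import * gives the robot as it stands. The module is installed in compiled form; this text tells all that it offers.
- The arm moves only by the tool play_rows, never from a script. Its argument "plan" is a list that holds one entry, the list of rows, each a list of 7 numbers: the shift along the world's x, y, z each as a share of 5 cm, from -1 to 1, then the turn, a rotation vector about the world's x, y, z each as a share of pi rad, from -1 to 1, then the gripper's target within -1 to 1 (fully open at 1, half-way at 0, shut at -1). A call has 1 to 12 rows; each row shifts and turns the commanded pose from where the row before left it; what a row does not reach is not made up. A row lasts 1/10 s, in which the tool goes at most 50 mm and 8.59 degrees, less where a joint would pass 70% of its speed; a pose out of reach is approached as far as the arm can. A call with a number of a shift or a turn outside -1 to 1 is refused whole. A call with a gripper value outside its range is refused whole. The fingers move at their own pace and stop on an object; the grip force is fixed at half the most. Time passes only in rows, so rows that do not move let the fingers close. It gives the time, the measured TCP pose, the force and the opening at its end, in the units of the state.
- read_state(): the state, without advancing time (a new reading comes with each control period).
- capture(name): name is "side" or "top" or "wrist"; returns the picture (400x640x3 uint8, red, green, blue); there is no depth.
- camera_params(name): a dict with "intrinsics" (3x3 intrinsics, pixels), "k1" (the pictures are not rectified: a ray, as slopes to the right and down, at radius r is drawn at 1 + k1 r^2 times it, then the intrinsics apply), "R" (3x3) and "t" (3): a world point X has camera coordinates R X + t; the wrist camera has in their place "mount" (4x4, takes a point from camera to tool coordinates, whose origin is the TCP and whose axes are the flange's). Camera axes: x right, y down, z forward; pixel columns grow to the right and rows downward; lengths in m; the calibration is good to about 2 mm. A picture is of the moment at which its call begins: read the wrist's pose just before it. camera_params takes no time and is no camera call.
- hand_in(): hands the job in, once; it reports no verdict.
The state is a dict: "time_s": time; "joint_positions": joint angles; "qvel": joint speeds; "tau": joint torques, N m; "position": TCP position; "tcp_rot": TCP orientation; "force": force on the tool from outside, world axes, zero at the start; "moment": the same for the moment, N m; "opening": opening from 0.0 (shut) to 1.0 (fully open).
Only numpy, scipy, OpenCV 4.12 (cv2) and the standard library are available. Lean on these libraries where they do the work, as an engineer would, in place of code of your own. Each camera call takes 0.05 s, during which the arm holds its last target. There are 200 camera calls.

## Working session

There is one attempt and no reset: what is moved stays moved. The work goes in short steps, Python scripts to look and compute and a tool call to move; the robot and the scene stay as the last step left them, time stands still between calls to the robot, and variables do not carry over. Pictures are saved under pics/ and viewed, about 8 in all and at most 12, crops included, and the job is handed in when it is done.

Besides the shell and the picture viewer there is one more tool, called after "Emit:" as name(argument=value, ...) on one line, values as JSON. play_rows: Moves the arm, as the interface text tells. Its arguments: {"type":"object","properties":{"plan":{"type":"array"}},"required":["plan"]}

```bash
mkdir -p pics
python3 - <<'E'
from rig import *
import cv2
for n in("top","side"):
    cv2.imwrite(f"pics/{n}0.png",capture(n)[:,:,::-1]); print(n,camera_params(n))
s=read_state();print(s["time_s"],s["position"],s["tcp_rot"],s["opening"])
E
```

```text
top {'intrinsics': array([[385.777524  ,   0.        , 315.795179  ],
       [  0.        , 385.777524  , 201.78540759],
       [  0.        ,   0.        ,   1.        ]]), 'k1': -0.01544970430563846, 'R': array([[-0.01271278, -0.99984771, -0.01195564],
       [-0.98695031,  0.01446646, -0.16037398],
       [ 0.16052252,  0.00976082, -0.98698391]]), 't': array([0.06012188, 0.53426495, 0.86882769])}
side {'intrinsics': array([[395.0954766 ,   0.        , 313.82990801],
       [  0.        , 395.0954766 , 201.32338968],
       [  0.        ,   0.        ,   1.        ]]), 'k1': -0.0014971306853320922, 'R': array([[ 0.87813177, -0.47817496, -0.01527456],
       [-0.32773165, -0.57798124, -0.74734842],
       [ 0.34853489,  0.66127634, -0.66425675]]), 't': array([-0.43709424,  0.27808053,  0.74837887])}
0.1 [0.262297   0.5665836  0.22167034] [[-9.07371572e-01  4.20327954e-01 -1.11401279e-03]
 [ 4.20329280e-01  9.07370298e-01 -1.56170961e-03]
 [ 3.54391912e-04 -1.88530310e-03 -9.99998160e-01]] 0.9973450877016158
```

View pics/top0.png

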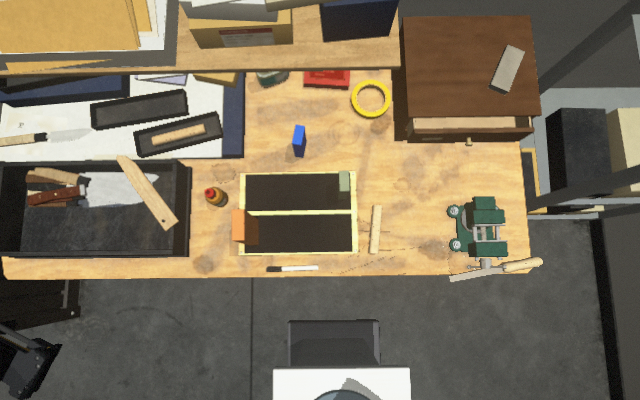

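View pics/side0.png

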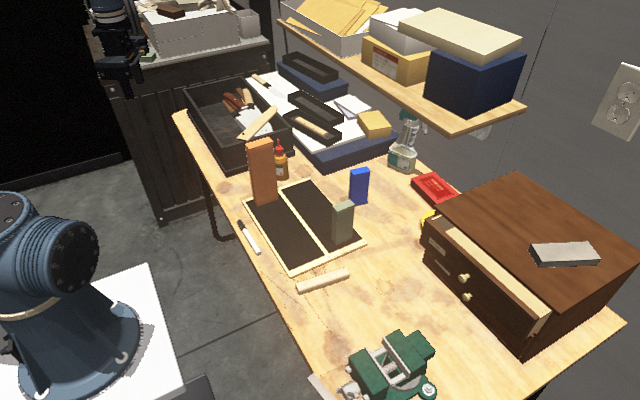

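The top view shows the board at about (240–357, 172–254). The coarse stone (orange) stands at about (240,225), on the near pad's +y end. The stones shaped like the fine one are the grey-green at (344,182), on the far pad's -y end, and the blue at (299,140), off the board. The grey-green fits the description: it stands on a pad and isn't blue. I'll confirm that in an enlarged crop.

Run:
```python
import cv2
a=cv2.imread("pics/top0.png")[110:290,195:395]
cv2.imwrite("pics/topc.png",cv2.resize(a,None,fx=4,fy=4,interpolation=cv2.INTER_CUBIC)[:, :][120:720])
b=cv2.imread("pics/side0.png")[130:280,235:385]
cv2.imwrite("pics/sidec.png",cv2.resize(b,None,fx=4,fy=4,interpolation=cv2.INTER_CUBIC))
```

```text
(no output)
```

View pics/topc.png

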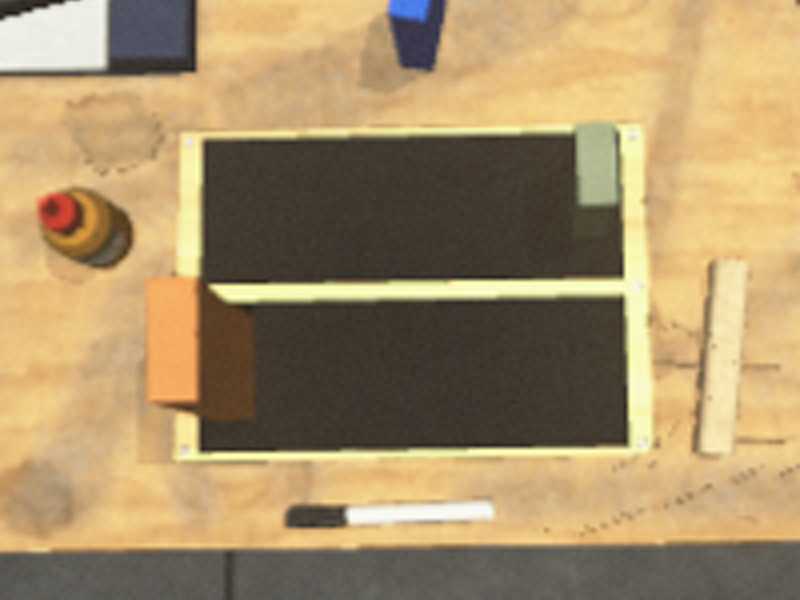

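View pics/sidec.png

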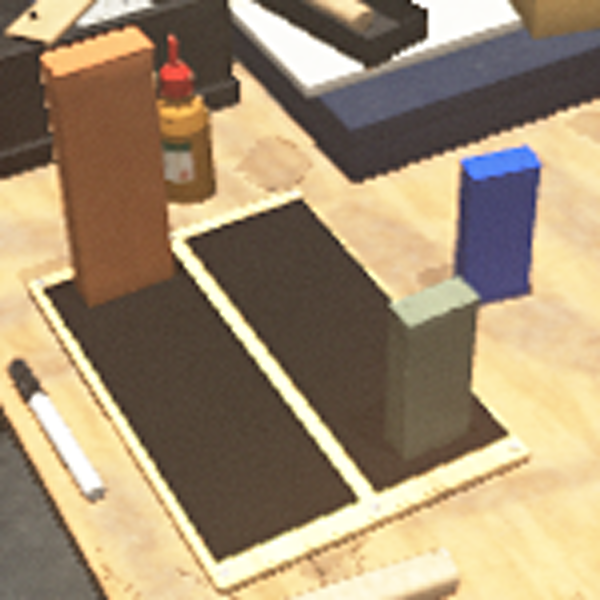

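The crop confirms it: the grey-green stone stands on the far pad (top face at crop px 576–617, 124–206), and the blue one is off the board. The coarse stone's top face is at crop px (147–199, 278–403).

```bash
cat > h.py <<'E'
from rig import *
import numpy as np, cv2
def px2w(n,uv,z):
    c=camera_params(n);K=c["intrinsics"];R=c["R"];t=c["t"]
    p=cv2.undistortPoints(np.array(uv,float).reshape(-1,1,2),K,np.array([c["k1"],0,0,0,0.]))[:,0]
    d=np.c_[p,np.ones(len(p))]@R; o=-R.T@t
    return o+d*((z-o[2])/d[:,2])[:,None]
E
python3 - <<'E'
from h import *
f=lambda l:[(195+(a-1.5)/4,140+(b-1.5)/4) for a,b in l]
for nm,z,l in(("board",.010,[(180,132),(645,125),(652,457),(175,460)]),("coarse",.193,[(147,278),(199,277),(197,404),(148,402)]),("fine",.121,[(576,124),(617,123),(617,206),(578,206)]),("bottle top",.126,[(57,212)]),("bottle base",.0,[(105,240)]),("blank",.015,[(728,260),(715,452)]),("marker",.01,[(290,515),(492,510)]),("bluetop",.108,[(410,5)])):
    w=px2w("top",f(l),z);print(nm,w.round(4)[:,:2].tolist(),w.mean(0).round(4))
E
```

```text
board [[0.6169, 0.2419], [0.6168, -0.0474], [0.4125, -0.0456], [0.4144, 0.2411]] [0.5151 0.0975 0.01  ]
coarse [[0.4985, 0.2181], [0.4986, 0.1923], [0.4362, 0.1923], [0.4375, 0.2162]] [0.4677 0.2047 0.193 ]
fine [[0.5908, 0.0012], [0.591, -0.0212], [0.5448, -0.02], [0.5451, 0.0011]] [ 0.5679 -0.0097  0.121 ]
bottle top [[0.5451, 0.2834]] [0.5451 0.2834 0.126 ]
bottle base [[0.551, 0.2896]] [0.551  0.2896 0.    ]
blank [[0.5305, -0.0948], [0.4148, -0.0827]] [ 0.4726 -0.0888  0.015 ]
marker [[0.3809, 0.1716], [0.3824, 0.0508]] [0.3816 0.1112 0.01  ]
bluetop [[0.6643, 0.0925]] [0.6643 0.0925 0.108 ]
```

Emit:
play_rows(plan=[[[0.41,-0.61,0,0,0,-0.0362,-1],[0.41,-0.61,0,0,0,-0.0362,-1],[0.41,-0.61,0,0,0,-0.0362,-1],[0.41,-0.61,0,0,0,-0.0362,-1],[0.41,-0.61,0,0,0,-0.0362,-1],[0.41,-0.61,0,0,0,-0.0362,-1],[0.41,-0.61,0,0,0,-0.0362,-1],[0.41,-0.61,0,0,0,-0.0362,-1],[0.41,-0.61,0,0,0,-0.0362,-1],[0.41,-0.61,0,0,0,-0.0362,-1],[0,0,0,0,0,0,-1],[0,0,0,0,0,0,-1]]])

```text
time_s: 1.3
position: [0.4677, 0.2614, 0.2222]
tcp_rot: [[0.002, 1.0, -0.001], [1.0, -0.002, 0.0], [0.0, -0.001, -1.0]]
force: [-0.1, 0.3, 0.9]
opening: 0.031
```

Emit:
play_rows(plan=[[[0,0,-0.4,0,0,0,-1],[0,0,-0.4,0,0,0,-1],[0,0,-0.35,0,0,0,-1],[0,0,0,0,0,0,-1],[0,-0.2,0,0,0,0,-1],[0,-0.2,0,0,0,0,-1],[0,-0.1,0,0,0,0,-1],[0,-0.1,0,0,0,0,-1],[0,0,0,0,0,0,-1]]])

```text
time_s: 2.2
position: [0.4679, 0.2313, 0.1656]
tcp_rot: [[0.001, 1.0, 0.001], [1.0, -0.001, 0.0], [0.0, 0.001, -1.0]]
force: [0.5, 0.6, 0.5]
opening: 0.006
```

Run:
```python
from h import *
a=capture("side")[:,:,::-1][100:280,215:395]
b=capture("top")[:,:,::-1][150:270,200:370]
cv2.imwrite("pics/c1.png",cv2.resize(a,(560,560),interpolation=cv2.INTER_CUBIC))
cv2.imwrite("pics/c1t.png",cv2.resize(b,None,fx=4,fy=4,interpolation=cv2.INTER_CUBIC))
s=read_state();print(s["position"],s["force"])
```

```text
[0.46795563 0.23190574 0.16541213] [-0.05999751  0.26924727  0.45919895]
```

View pics/c1.png

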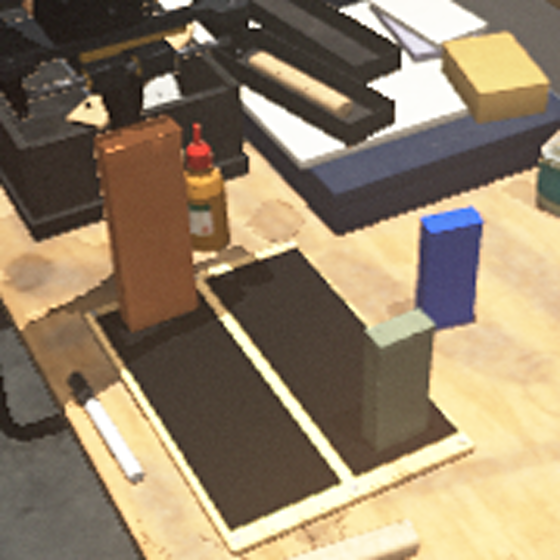

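The coarse stone is still standing at about (150,225), with the fingers hidden behind it. Next is a slow push.

Emit:
play_rows(plan=[[[0,-0.08,0,0,0,0,-1],[0,-0.08,0,0,0,0,-1],[0,-0.08,0,0,0,0,-1],[0,-0.08,0,0,0,0,-1],[0,-0.08,0,0,0,0,-1],[0,-0.08,0,0,0,0,-1]]])

```text
time_s: 2.9
position: [0.4676, 0.2077, 0.165]
tcp_rot: [[0.0, 1.0, -0.0], [1.0, -0.0, -0.0], [-0.0, -0.0, -1.0]]
force: [-0.1, 0.5, 0.3]
opening: 0.005
```

Emit:
play_rows(plan=[[[0,-0.08,0,0,0,0,-1],[0,-0.08,0,0,0,0,-1],[0,0,0,0,0,0,-1]]])

```text
time_s: 3.2
position: [0.4676, 0.1996, 0.165]
tcp_rot: [[0.001, 1.0, -0.0], [1.0, -0.001, -0.0], [-0.0, -0.0, -1.0]]
force: [-0.1, 0.0, 0.3]
opening: 0.003
```

Run:
```python
from h import *
a=capture("side")[:,:,::-1][100:280,215:395]
cv2.imwrite("pics/c2.png",cv2.resize(a,(560,560),interpolation=cv2.INTER_CUBIC))
s=read_state();print(s["position"],s["force"])
```

```text
[0.46764975 0.19985015 0.16503604] [-0.22450646  0.01457484  0.0557933 ]
```

View pics/c2.png

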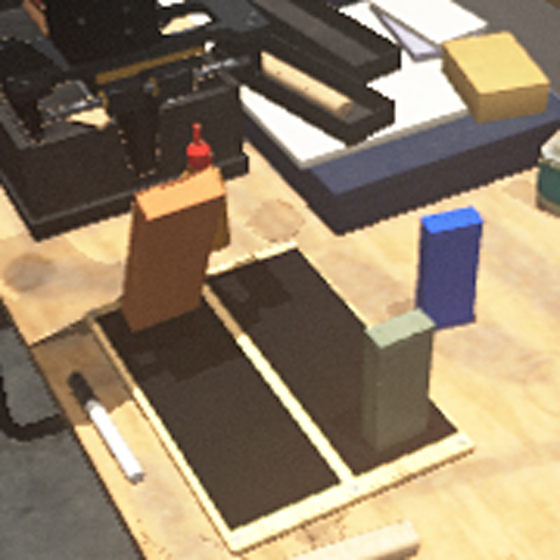

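The coarse stone is past its balance and falling lengthwise along the pad (top at about (180,190)). I'll retreat upward and go round to the fine stone.

Emit:
play_rows(plan=[[[0,0.2,0.6,0,0,0,-1],[0,0.2,0.9,0,0,0,-1],[0.25,-0.7,0,0,0,0,-1],[0.25,-0.7,0,0,0,0,-1],[0.25,-0.7,0,0,0,0,-1],[0.25,-0.7,0,0,0,0,-1],[0.25,-0.7,0,0,0,0,-1],[0.25,-0.7,0,0,0,0,-1],[0.25,-0.7,0,0,0,0,-1],[0.25,-0.6,0,0,0,0,-1],[0,0,0,0,0,0,-1],[0,0,0,0,0,0,-1]]])

```text
time_s: 4.45
position: [0.5675, -0.0553, 0.2397]
tcp_rot: [[0.002, 1.0, -0.001], [1.0, -0.002, 0.001], [0.001, -0.001, -1.0]]
force: [-0.2, 0.2, -0.2]
opening: 0.007
```

Emit:
play_rows(plan=[[[0,0,-0.7,0,0,0,-1],[0,0,-0.7,0,0,0,-1],[0,0,-0.7,0,0,0,-1],[0,0,-0.66,0,0,0,-1],[0,0,0,0,0,0,-1],[0,0.15,0,0,0,0,-1],[0,0.15,0,0,0,0,-1],[0,0,0,0,0,0,-1]]])

```text
time_s: 5.25
position: [0.5687, -0.0385, 0.1041]
tcp_rot: [[-0.002, 1.0, 0.003], [1.0, 0.002, -0.001], [-0.001, 0.003, -1.0]]
force: [0.2, 0.5, -0.8]
opening: 0.005
```

Emit:
play_rows(plan=[[[0,0.08,0,0,0,0,-1],[0,0.08,0,0,0,0,-1],[0,0.08,0,0,0,0,-1],[0,0.08,0,0,0,0,-1],[0,0.08,0,0,0,0,-1],[0,0.08,0,0,0,0,-1],[0,0.08,0,0,0,0,-1],[0,0,0,0,0,0,-1]]])

```text
time_s: 6.05
position: [0.5675, -0.0113, 0.1019]
tcp_rot: [[-0.0, 1.0, -0.0], [1.0, 0.0, 0.0], [0.0, -0.0, -1.0]]
force: [0.6, 0.3, -0.5]
opening: 0.005
```

Run:
```python
from h import *
a=capture("side")[:,:,::-1][100:280,215:395]
cv2.imwrite("pics/c3.png",cv2.resize(a,(560,560),interpolation=cv2.INTER_CUBIC))
s=read_state();print(s["position"],s["force"])
```

```text
[ 0.56757657 -0.01156232  0.10195738] [-0.12409847 -0.50609129  0.0853404 ]
```

View pics/c3.png

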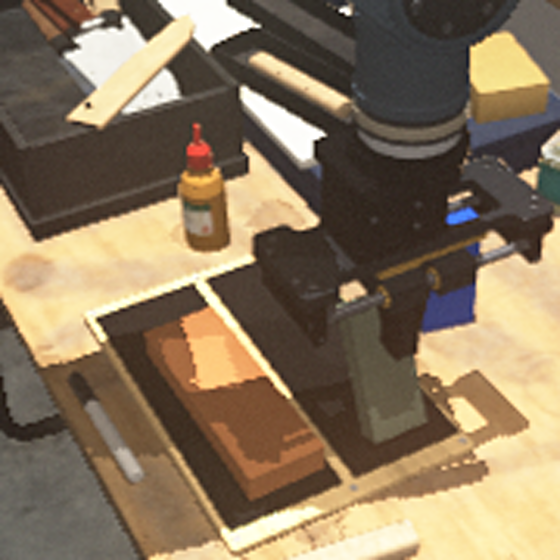

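The coarse stone lies flat on the near pad (150–325, 310–500). The fine one is leaning at (385,375) and needs a little more.

Emit:
play_rows(plan=[[[0,0.08,0,0,0,0,-1],[0,0.08,0,0,0,0,-1],[0,0.08,0,0,0,0,-1],[0,0,0,0,0,0,-1],[0,-0.2,0,0,0,0,-1],[0,-0.3,0.3,0,0,0,-1],[0,-0.3,0.8,0,0,0,-1],[0,-0.8,0.8,0,0,0,-1],[0,-0.9,0.8,0,0,0,-1],[0,-0.9,0.5,0,0,0,-1],[0,-0.9,0,0,0,0,-1],[0,-0.9,0,0,0,0,-1]]])

```text
time_s: 7.3
position: [0.5677, -0.2492, 0.2516]
tcp_rot: [[0.001, 1.0, 0.003], [1.0, -0.001, -0.002], [-0.002, 0.003, -1.0]]
force: [0.3, -0.4, -0.1]
opening: 0.01
```

Run:
```python
from h import *
a=capture("top")[:,:,::-1][140:290,200:390]
cv2.imwrite("pics/c4.png",cv2.resize(a,None,fx=4,fy=4,interpolation=cv2.INTER_CUBIC))
s=read_state();print(s["position"],s["force"])
```

```text
[ 0.56780664 -0.25766648  0.25091155] [ 1.74179205 -4.20404666 -0.01309237]
```

View pics/c4.png

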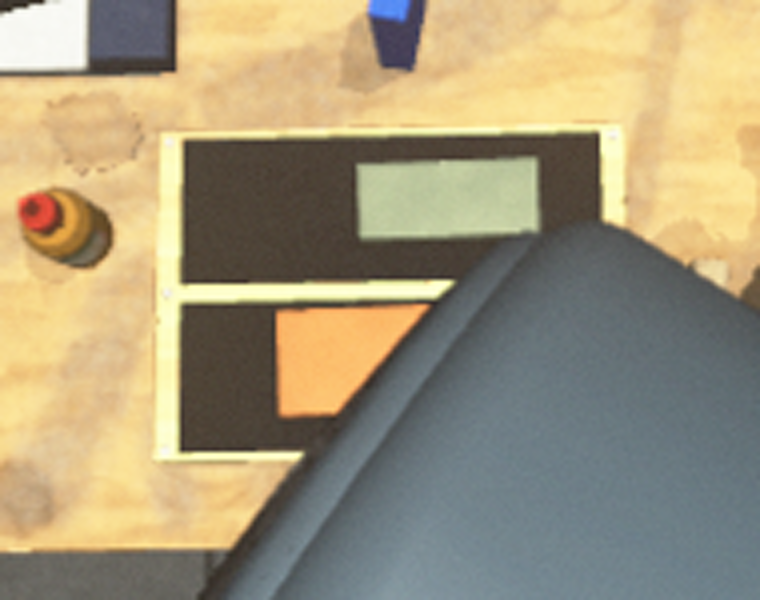

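The fine stone lies flat, but the arm hides part of the coarse one. I'll clear it with a small lift and then measure.

Emit:
play_rows(plan=[[[0,0,0.8,0,0,0,-1],[-0.4,-0.4,0.4,0,0,0,-1],[-0.6,-0.6,0,0,0,0,-1],[-0.6,-0.6,0,0,0,0,-1],[-0.6,-0.6,0,0,0,0,-1],[-0.6,-0.6,0,0,0,0,-1],[-0.3,-0.6,0,0,0,0,-1],[0,0,0,0,0,0,-1],[0,0,0,0,0,0,-1],[0,0,0,0,0,0,-1],[0,0,0,0,0,0,-1]]])

```text
time_s: 8.45
position: [0.4132, -0.4153, 0.3098]
tcp_rot: [[-0.001, 1.0, -0.0], [1.0, 0.001, 0.001], [0.001, -0.0, -1.0]]
force: [-0.1, 0.4, -0.0]
opening: 0.006
```

Run:
```python
from h import *
a=capture("top")[:,:,::-1][140:290,200:390]
cv2.imwrite("pics/c5.png",cv2.resize(a,None,fx=4,fy=4,interpolation=cv2.INTER_CUBIC))
s=read_state();print(s["position"],s["force"],s["time_s"])
```

```text
[ 0.41328725 -0.41527516  0.30990873] [ 0.27352003 -0.28580807 -0.99363003] 8.5
```

View pics/c5.png

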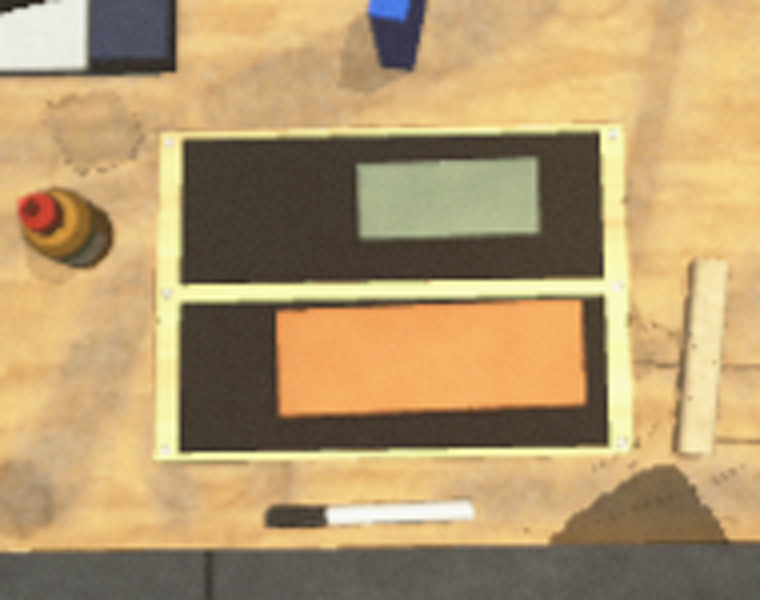

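Both stones lie flat on their pads, and the bystanders look unmoved. Next I'll check the numbers.

Run:
```python
from h import *
f=lambda l:[(200+(a-1.5)/4,140+(b-1.5)/4) for a,b in l]
for n,z,l in(("far",.013,[(183,141),(600,133),(604,277),(182,284)]),("near",.013,[(181,305),(604,297),(608,444),(180,451)]),("coarse",.038,[(276,310),(583,299),(586,405),(279,416)]),("fine",.035,[(357,164),(538,157),(541,234),(359,241)])):
    w=px2w("top",f(l),z)[:,:2];e=(w[1]+w[2]-w[0]-w[3])/2
    print(n,w.mean(0).round(4),np.linalg.norm(e).round(3),"yaw",np.arctan2(e[0],-e[1]).round(3))
```

```text
far [0.5658 0.0975] 0.258 yaw 0.003
near [0.4641 0.0974] 0.257 yaw 0.004
coarse [0.4715 0.0736] 0.181 yaw 0.022
fine [0.5668 0.0621] 0.109 yaw 0.024
```

```bash
python3 -c "
from rig import *
print(hand_in())"
```

```text
the job is handed in; nothing more can be done
None
```

I tipped both whetstones over with light pushes of the closed fingertips, the coarse one first and then the grey-green fine one. I handed the job in at about 8.5 s; no verdict is reported.

The last overhead picture shows both stones flat on their pads:

| Stone | Pad | Off centreline (limit 22 mm) | Along the pad from centre | Angle to pad (limit 0.2 rad) |
|---|---|---|---|---|
| Coarse | near | about 7 mm | 24 mm (limit 45 mm) | about 0.02 rad |
| Fine | far | about 1 mm | 35 mm (limit 81 mm) | about 0.02 rad |

- **Sliding:** the coarse stone slid about 30 mm along its pad as it fell, against a limit of 70 mm.
- **Forces:** the readings I took around both pushes were about 1 N at most. A reading of about 4.5 N came while the arm was drawing back. It was down to about 1 N by the last reading, and I took it for braking.
- **Bystanders:** the bottle, blank and marker look unmoved, but I judged that by eye and did not measure them again. The arm ended well clear of everything.

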